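# Feed the disc weights through the gate into the storage slot

### The arm

A 7-joint arm with a two-finger parallel gripper is mounted at the origin on a cart in front of the work surface, level with it; the furniture and walls round the work are solid. World frame = base frame: x ahead of the robot, y to its left, z up, the work surface at z = 0. Lengths are in m, angles in rad, forces in N, time in s.
With the tool pointing down it reaches from about 0.4 to 0.85 m from the base axis. Payload 10.4 kg.
Tool frame: the origin (TCP) lies midway between the tips of the shut fingers; the grasp point (between the pads) lies hold_point_z behind it (hold_point_z is the distance from the TCP to the grasp point, in m); z points along the fingers, y is the line along which they close (so a half turn about z gives the same grasp; the last joint's range is limited). The gripper opens to 87 mm and grips with 3 to 60 N. Pads are 19 mm wide; open, the fingers measure 117 mm over their backs; the gripper's body (75 mm by 190 mm) begins 51 mm behind the grasp point.
Start: joints at [-1.191, 0.332, -0.065, 1.46, 0.022, 1.35, -0.088], TCP at [0.245, 0.575, 0.189] pointing down, gripper open.
Joint ranges: [-2.6, 2.6], [-0.5, 2.12], [-1.47, 1.34], [0.16, 2.42], [-1.27, 4.41], [0.06, 2.06], [-2.6, 2.6]. Speed limits (rad/s): [2.22, 2.22, 2.79, 2.79, 3.14, 3.14, 3.14].

### API

Orientations are given as a unit quaternion [x, y, z, w].
In Python, from bench import * gives the robot as it stands. The module is installed in compiled form; this text tells all that it offers.
- The arm moves only by the tool drive_tool, never from a script. Its argument "increments" is a list of rows, each a list of 6 numbers: the shift along the tool's x, y, z scaled (see below), then the turn, a rotation vector about the tool's x, y, z scaled (see below). In form: [[dx, dy, dz, rx, ry, rz], ...]. A call has exactly 5 rows; each row is the pose to reach, as a shift and turn from the pose commanded when the call began, along the tool's axes at that moment; what a row does not reach only later rows make up. The controller multiplies each number of a shift by 300 mm and each number of a turn by pi/4 rad. A row lasts 1/12 s, in which the tool goes at most 41.7 mm and 7.16 degrees, less where a joint would pass 70% of its speed; a pose out of reach is approached as far as the arm can. A call with a number of a shift or a turn outside -1 to 1 is refused whole. A call with a gripper value outside its range is refused whole. "claw" is the closure, from 0 (fully open) to 1 (shut), set as the call begins (left out, the last holds). The fingers move at their own pace and stop on an object; "force" is the grip in N (left out, the last holds). Time passes only in rows, so rows that repeat a pose let the fingers close, or fill a call up. It gives the time, the measured TCP pose, the force, the opening and the grip force at its end, in the units of the state.
- read_state(): the state, without advancing time (a new reading comes with each control period).
- camera(name): name is "scene" or "top"; returns the picture (480x640x3 uint8, blue, green, red); there is no depth.
- get_calibration(name): a dict with "K" (3x3 intrinsics, pixels), "k1" (the pictures are not rectified: a ray, as slopes to the right and down, at radius r is drawn at 1 + k1 r^2 times it, then the intrinsics apply), "position" and "rotation" of the camera in the world. Camera axes: x right, y down, z forward; pixel columns grow to the right and rows downward; lengths in m; the calibration is good to about 2 mm. A picture is of the moment at which its call begins. get_calibration takes no time and is no camera call.
- close_job(): hands the job in; it is judged then, once.
The state is a dict: "time": time; "joint_positions": joint angles; "joint_vel": joint speeds; "joint_torque": joint torques, N m; "ee_pos": TCP position; "eef_rot": TCP orientation; "ft_force": force on the tool from outside, world axes, zero at the start; "torque": the same for the moment, N m; "width": finger opening in m; "grip_force": force on a finger pad.
Only numpy, scipy, OpenCV 4.12 (cv2) and the standard library are available. Lean on these libraries where they do the work, as an engineer would, in place of code of your own. Each camera call takes 0.05 s, during which the arm holds its last target. There are 200 camera calls.

### The job

Put away the three plain disc weights that stand on the plywood board: push them with the fingertips, one after another, through the narrow gate until all three stand in a row wholly inside the slot behind it. Only push, keeping them upright on the board: do not lift them or take them between the fingers. Leave the weight with the knob standing where it is on the board, and do not disturb the small brass weight and the roll of tape beside the slot.

Things in the scene. Friction and masses are not known exactly. Their poses are not given: they have to be found in the camera images.
- rack: Fixed plywood board 10 mm thick with 22 mm high aluminium rails on it. Origin on the bench under the middle of the gate; x into the slot (world +x within 0.3 rad), z up. Rimless apron: x -210 to 0, y +-105 mm. Wall at x 0 to 14 mm, y to +-99, with a gate 50 mm wide at y = 0 between 14 mm round posts. Behind it the slot, 52 mm wide, rails 10 mm thick, to a stop at x = 150. Floor level, z = 10 mm.
- gate (a point): Middle of the gate's mouth, on the board's top (10 mm above the bench); axes as the board's (x into the slot). A disc weight is wholly inside when its centre is 21 mm or more past this point along x.
- weight_a: Plain dark iron disc weight, no knob, upright cylinder 42 mm across, 34 mm high, about 0.28 kg; origin at the centre of its underside. Loose on the apron in one of four places shared with the other discs and the knob weight: 85 mm before the gate and 68 mm left or right of its axis, or 155 mm before it and 42 mm left or right, each up to 8 mm off.
- weight_b: Same as weight_a: dark iron disc 42 mm across, 34 mm high; origin at the centre of its underside.
- weight_c: Dark iron disc weight like the other two, 41 mm across, 30 mm high, about 0.28 kg; origin at the centre of its underside.
- knob_weight: Brass-coloured bottle-shaped weight with a knob on top, 34 mm across, 50 mm high, loose on the apron among the discs; origin at the centre of its underside. To be left where it stands.
- brass_weight: Small brass weight with a knob, 27 mm across, 34 mm high, on the bench beside the slot (left of it); origin at the centre of its underside. Not to be disturbed.
- tape_roll: Flat black roll of tape, 56 mm across, 18 mm high, on the bench beside the slot (right of it); origin at the centre of its underside. Not to be disturbed.
Mind the look-alikes: they are no part of the job. Leave any orange or purple look-alike of the knob_weight alone.

How it is judged:
By the outcome, as a careful person would: the job done as asked, in the order asked, and still so for the second after the job is handed in, with the robot touching nothing.
It also fails if it takes over 72 s, if anything falls off the work surface, if the arm or the gripper's body presses on something with over 40 N, if the wrist force passes 120 N, or if a joint passes its speed limit or range.

## Working session

There is one attempt and no reset: what is moved stays moved. The work goes in short steps, Python scripts to look and compute and a tool call to move; the robot and the scene stay as the last step left them, time stands still between calls to the robot, and variables do not carry over. Pictures are saved under pics/ and viewed, at most 10 in all, crops included, and the job is handed in when it is done.

Besides the shell and the picture viewer there is one more tool, called after "Request:" as name([rows], argument=value, ...), one row to a line, values as JSON. drive_tool: Moves the arm, as the interface text tells. Its arguments: {"type":"object","properties":{"increments":{"type":"array","items":{"type":"array","items":{"type":"number"}}},"claw":{"type":"number"},"force":{"type":"number"}},"required":["increments"]}

```bash
mkdir -p pics; cat > h.py <<'E'
from bench import *
import numpy as np, cv2
from scipy.spatial.transform import Rotation as R
def rot(c):
    r=np.array(c["rotation"]); return r if r.shape==(3,3) else R.from_quat(r).as_matrix()
def ray(name,uv,z):
    c=get_calibration(name);K=np.array(c["K"]);k=c["k1"]
    d=np.array([(uv[0]-K[0,2])/K[0,0],(uv[1]-K[1,2])/K[1,1]]);s=d.copy()
    for _ in range(20): s=d/(1+k*(s@s))
    v=rot(c)@np.array([s[0],s[1],1]);p=np.array(c["position"])
    return p+v*(z-p[2])/v[2]
E
python3 - <<'E'
from h import *
for n in("top","scene"):
    cv2.imwrite(f"pics/{n}0.png",camera(n)); print(n,get_calibration(n))
print(read_state())
E
```

```text
top {'K': array([[593.47971911,   0.        , 324.10587765],
       [  0.        , 593.47971911, 232.18178015],
       [  0.        ,   0.        ,   1.        ]]), 'k1': -0.1678434761799636, 'position': array([ 0.39022128, -0.29620272,  0.8964609 ]), 'rotation': array([-0.7023952 ,  0.70604584, -0.06039505,  0.06702757])}
scene {'K': array([[606.92414153,   0.        , 307.0600479 ],
       [  0.        , 606.92414153, 233.5389838 ],
       [  0.        ,   0.        ,   1.        ]]), 'k1': -0.1484022770471989, 'position': array([ 0.16518348, -0.93587485,  0.50743356]), 'rotation': array([ 0.84693006, -0.21788755,  0.12209201, -0.46939113])}
{'time': 0.1, 'joint_positions': array([-1.19057269,  0.33280768, -0.06467153,  1.4608597 ,  0.02160015,
        1.34988028, -0.08853665]), 'joint_vel': array([ 1.61445331e-03, -3.28781017e-03, -3.73417031e-05, -1.71993442e-03,
        5.38068502e-04, -1.40324637e-04,  2.15754862e-03]), 'joint_torque': array([ 2.17263798e-03, -6.24546146e+01,  2.51955155e-02, -3.90719354e+01,
       -6.14188006e-02,  3.66658357e-02,  7.74237446e-05]), 'ee_pos': array([0.24488133, 0.57461205, 0.18823294]), 'eef_rot': array([ 2.00074456e-01,  9.79780493e-01, -6.22919257e-04, -9.36462821e-05]), 'ft_force': array([-0.70453611,  0.39735038, -0.85509543]), 'torque': array([-0.00421084,  0.00486127,  0.02732853]), 'grip_force': 0.0, 'width': 0.087152384452081}
```

View pics/top0.png

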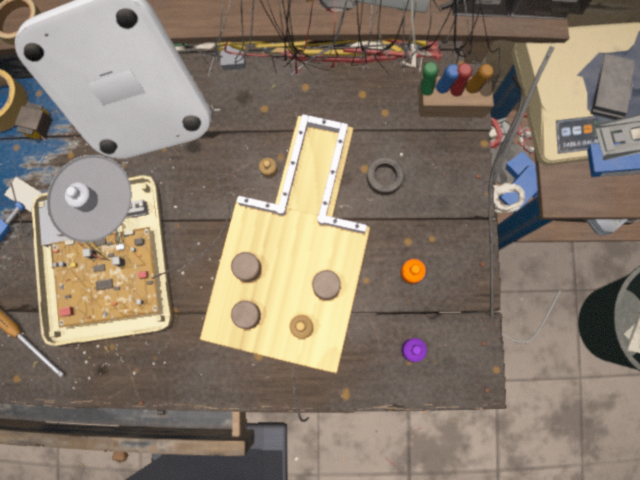

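View pics/scene0.png

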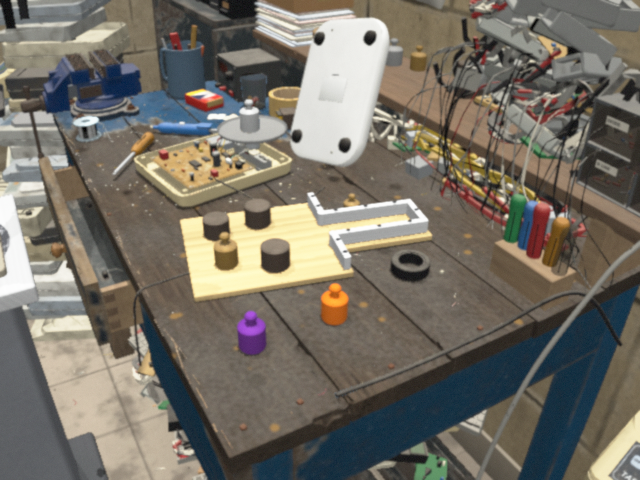

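The top view shows iron discs at (246,267), (246,315) and (326,285), and the brass knob weight at (301,327). The orange (414,271) and purple (415,350) look-alikes stand off the board. The gate is near (303,213). Next I measure these and enlarge.

```bash
cat >> h.py <<'E'
def discs(im, box):
    """dark blobs on the yellow board (top view): enclosing-circle of mask"""
    x0,y0,x1,y1=box; s=im[y0:y1,x0:x1].astype(int)
    m=((s.max(2)<125)&(s.max(2)-s.min(2)<45)).astype(np.uint8)
    m=cv2.morphologyEx(m,cv2.MORPH_OPEN,np.ones((5,5)))
    out=[]
    for c in cv2.findContours(m,cv2.RETR_EXTERNAL,cv2.CHAIN_APPROX_NONE)[0]:
        if 250<cv2.contourArea(c)<1500:
            M=cv2.moments(c);(u,v),r=cv2.minEnclosingCircle(c)
            out.append((M['m10']/M['m00']+x0,M['m01']/M['m00']+y0,r,cv2.contourArea(c)))
    return out
E
python3 - <<'E'
from h import *
im=cv2.imread("pics/top0.png")
hsv=cv2.cvtColor(im,cv2.COLOR_BGR2HSV)
print("hsv board",hsv[240,290],"disc",im[267,246],"rail",im[122,330])
m=cv2.inRange(hsv,(15,60,150),(35,255,255)); m[:, :195]=0;m[:,380:]=0;m[:110]=0;m[380:]=0
m=cv2.morphologyEx(m,cv2.MORPH_OPEN,np.ones((5,5)))
c=max(cv2.findContours(m,cv2.RETR_EXTERNAL,cv2.CHAIN_APPROX_NONE)[0],key=cv2.contourArea)
for p in cv2.approxPolyDP(c,4,True)[:,0]: print(p, ray("top",p,.01).round(4))
for d in discs(im,(205,215,365,370)): print(np.round(d,1), ray("top",d[:2],.035).round(4))
b=im[100:385,190:440]; cv2.imwrite("pics/crop0.png",cv2.resize(b,None,fx=2.1,fy=2.1,interpolation=cv2.INTER_CUBIC))
E
```

```text
hsv board [ 25  76 252] disc [141 155 179] rail [250 249 250]
[307 127] [ 0.7209 -0.2619  0.01  ]
[286 212] [ 0.5837 -0.23    0.01  ]
[234 205] [ 0.5954 -0.1496  0.01  ]
[200 339] [ 0.3911 -0.1023  0.01  ]
[252 352] [ 0.3724 -0.1807  0.01  ]
[257 358] [ 0.3636 -0.1882  0.01  ]
[263 355] [ 0.368  -0.1971  0.01  ]
[336 372] [ 0.3431 -0.3048  0.01  ]
[367 233] [ 0.5503 -0.3533  0.01  ]
[318 223] [ 0.5662 -0.279   0.01  ]
[337 132] [ 0.7122 -0.3092  0.01  ]
[ 239.3  360.2   52.1 1324. ] [ 0.3611 -0.1657  0.035 ]
[ 354.6  343.8   32.1 1037.5] [ 0.3844 -0.3315  0.035 ]
[ 213.5  245.4   45.3 1161.5] [ 0.5285 -0.1246  0.035 ]
```

View pics/crop0.png

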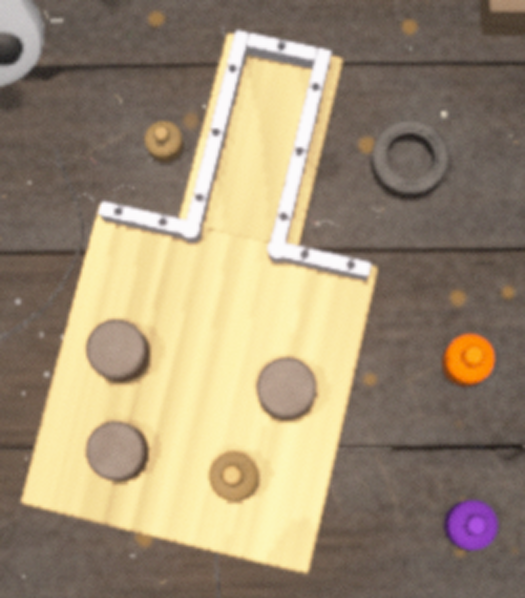

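The crop confirms that the three plain iron discs are at full-image pixels (246,267), (246,314) and (327,285). The brass knobbed bottle at (301,326) stays where it is.

```bash
cat >> h.py <<'E'
YAW=-0.231; G=np.array([0.5714,-0.2517])
def board(p): # world -> board frame mm
    c,s=np.cos(YAW),np.sin(YAW); d=np.array(p[:2])-G
    return (np.array([c*d[0]+s*d[1],-s*d[0]+c*d[1]])*1000).round(1)
def finddiscs(im):
    hsv=cv2.cvtColor(im,cv2.COLOR_BGR2HSV); m=cv2.inRange(hsv,(0,0,0),(180,110,205))
    poly=np.zeros(m.shape,np.uint8)
    cv2.fillPoly(poly,[np.array([[238,208],[284,216],[305,130],[337,136],[318,226],[362,236],[334,368],[206,337]])],255)
    m=cv2.morphologyEx(m&poly,cv2.MORPH_OPEN,np.ones((7,7)))
    for c in cv2.findContours(m,cv2.RETR_EXTERNAL,cv2.CHAIN_APPROX_NONE)[0]:
        if cv2.contourArea(c)>150:
            (u,v),r=cv2.minEnclosingCircle(c); x,y,w,h=cv2.boundingRect(c)
            print((round(u),round(v)),"r",round(r,1),w,h,"board z27:",board(ray("top",(u,v),.027)))
def where():
    s=read_state(); b=board(s["ee_pos"]);Rm=R.from_quat(s["eef_rot"]).as_matrix()
    print("t",round(s["time"],2),"tcp board",b,"z",round(s["ee_pos"][2]*1000,1),"x-axis yaw deg vs -X",round(np.degrees(np.arctan2(-Rm[1,0],-Rm[0,0])-YAW),2),"F",s["ft_force"].round(1),"w",round(s["width"]*1000,1),"tilt",Rm[:2,2].round(4))
E
python3 - <<'E'
from h import *
im=cv2.imread("pics/top0.png"); finddiscs(im); where()
for n,p,z in[("postL",(281.4,209.5),.032),("postR",(321.9,218),.032),("stopL",(305,119),.032),("stopR",(345,127),.032),("knob",(301,326),.035),("orange",(414,271),.03),("purple",(415,350),.03),("brass",(267.5,166),.02),("scale far",(110,150),.1),("spool",(90,200),.1),("d1top",(246.2,266.7),.044),("d2top",(245.7,314.3),.044),("d3top",(326.7,284.8),.044)]:
    w=ray("top",p,z);print(n,board(w),w[:2].round(3))
s=read_state();Rm=R.from_quat(s["eef_rot"]).as_matrix()
c,sn=np.cos(YAW),np.sin(YAW);B=np.array([[c,-sn],[sn,c]])
tw=G+B@np.array([-.085,.115]);d=np.r_[tw,.25]-s["ee_pos"]
print("first move tool",(Rm.T@d/.3).round(3),d.round(3))
E
```

```text
(245, 315) r 15.1 30 29 board z27: [-158.7   43.8]
(326, 285) r 15.4 28 30 board z27: [-90.  -61.7]
(246, 267) r 15.4 29 29 board z27: [-90.1  60.7]
t 0.1 tcp board [-507.   729.6] z 188.2 x-axis yaw deg vs -X -9.85 F [-0.7  0.4 -0.9] w 87.2 tilt [-0.0004 -0.0012]
postL [ 4.9 28.8] [ 0.583 -0.225]
postR [  5.7 -33.1] [ 0.569 -0.285]
stopL [152.2  27.6] [ 0.726 -0.26 ]
stopR [153.  -35.5] [ 0.712 -0.321]
knob [-156.3  -39.7] [ 0.41  -0.255]
orange [ -41.1 -183. ] [ 0.489 -0.42 ]
purple [-153.4 -208. ] [ 0.374 -0.419]
brass [69.2 67.8] [ 0.654 -0.202]
scale far [ 22.2 284. ] [0.658 0.02 ]
spool [-55.3 290.9] [0.584 0.044]
d1top [-91.4  57.1] [ 0.496 -0.175]
d2top [-158.3   41. ] [ 0.427 -0.175]
d3top [-90.7 -62.6] [ 0.469 -0.292]
first move tool [-1.736 -1.778 -0.204] [ 0.27  -0.695  0.062]
```

Request:
drive_tool([
  [-0.087,-0.089,-0.04,0,0,0],
  [-0.174,-0.178,-0.08,0,0,0],
  [-0.26,-0.267,-0.12,0,0,0],
  [-0.347,-0.356,-0.16,0,0,0],
  [-0.434,-0.445,-0.2,0,0,0],
], claw=1, force=20)

```text
time: 0.52
ee_pos: [0.3127, 0.3992, 0.2491]
eef_rot: [0.2, 0.98, -0.0, -0.0]
ft_force: [1.0, 0.9, 0.7]
width: 0.0616
grip_force: 0.0
```

Request:
drive_tool([
  [-0.087,-0.089,0,0,0,0],
  [-0.174,-0.178,0,0,0,0],
  [-0.26,-0.267,0,0,0,0],
  [-0.347,-0.356,0,0,0,0],
  [-0.434,-0.445,0,0,0,0],
])

```text
time: 0.93
ee_pos: [0.38, 0.2254, 0.2488]
eef_rot: [0.2, 0.98, 0.0, -0.0]
ft_force: [1.8, 0.6, -0.0]
width: 0.0283
grip_force: 0.0
```

Request:
drive_tool([
  [-0.087,-0.089,0,0,0,0],
  [-0.174,-0.178,0,0,0,0],
  [-0.26,-0.267,0,0,0,0],
  [-0.347,-0.356,0,0,0,0],
  [-0.434,-0.445,0,0,0,0],
])

```text
time: 1.35
ee_pos: [0.4474, 0.0516, 0.2489]
eef_rot: [0.2, 0.98, 0.0, -0.0]
ft_force: [0.4, -0.2, 0.4]
width: 0.0016
grip_force: 0.0
```

Request:
drive_tool([
  [-0.087,-0.089,0,0,0,-0.042],
  [-0.174,-0.178,0,0,0,-0.084],
  [-0.26,-0.267,0,0,0,-0.127],
  [-0.347,-0.356,0,0,0,-0.169],
  [-0.434,-0.445,0,0,0,-0.211],
])

```text
time: 1.77
ee_pos: [0.515, -0.1222, 0.249]
eef_rot: [0.117, 0.993, 0.0, 0.0]
ft_force: [1.1, 1.0, -0.5]
width: 0.0002
grip_force: 0.0
```

```bash
sed -i 's/^YAW=.*/YAW=-0.237; G=np.array([0.5710,-0.2537])/' h.py; python3 -c "
from h import *
where(); im=cv2.imread('pics/top0.png'); finddiscs(im)
for n,p,z in[('postL',(281.4,209.5),.032),('postR',(321.9,218),.032),('knob',(301,326),.035)]: print(n,board(ray('top',p,z)))"
```

```text
t 1.77 tcp board [-85.3 114.7] z 249.0 x-axis yaw deg vs -X 0.11 F [ 1.1  1.  -0.5] w 0.2 tilt [0.0004 0.0002]
(245, 315) r 15.1 30 29 board z27: [-159.    44.9]
(326, 285) r 15.4 28 30 board z27: [-89.7 -60.2]
(246, 267) r 15.4 29 29 board z27: [-90.5  62.2]
postL [ 4.7 30.9]
postR [  5.9 -31. ]
knob [-156.1  -38.6]
```

Request:
drive_tool([
  [0.01,0,0.12,0,0,0],
  [0.017,0,0.24,0,0,0],
  [0.017,0,0.36,0,0,0],
  [0.017,0,0.48,0,0,0],
  [0.017,0,0.58,0,0,0],
])

```text
time: 2.18
ee_pos: [0.5087, -0.1191, 0.0724]
eef_rot: [0.118, 0.993, -0.0, -0.001]
ft_force: [0.9, 1.8, -0.2]
width: 0.0006
grip_force: 0.0
```

Request:
drive_tool([
  [0,0,0.07,0,0,0],
  [0,0,0.12,0,0,0],
  [0,0,0.15,0,0,0],
  [0,0,0.17,0,0,0],
  [0,0,0.17,0,0,0],
])

```text
time: 2.6
ee_pos: [0.5094, -0.1191, 0.0232]
eef_rot: [0.118, 0.993, -0.0, -0.001]
ft_force: [0.0, -0.4, 0.2]
width: 0.0005
grip_force: 0.0
```

Request:
drive_tool([
  [0,-0.02,0,0,0,0],
  [0,-0.04,0,0,0,0],
  [0,-0.065,0,0,0,0],
  [0,-0.09,0,0,0,0],
  [0,-0.115,0,0,0,0],
])

```text
time: 3.02
ee_pos: [0.5017, -0.1539, 0.0244]
eef_rot: [0.119, 0.993, 0.0, 0.0]
ft_force: [0.1, 0.5, -0.6]
width: 0.0004
grip_force: 0.0
```

```bash
python3 -c "
from h import *
where(); im=camera('top'); cv2.imwrite('pics/t1.png',im); cv2.imwrite('pics/t1c.png',cv2.resize(im[180:380,190:390],None,fx=3,fy=3))"
```

```text
t 3.02 tcp board [-90.8  80.7] z 24.4 x-axis yaw deg vs -X -0.04 F [ 0.1  0.5 -0.6] w 0.4 tilt [0.0009 0.    ]
```

View pics/t1c.png

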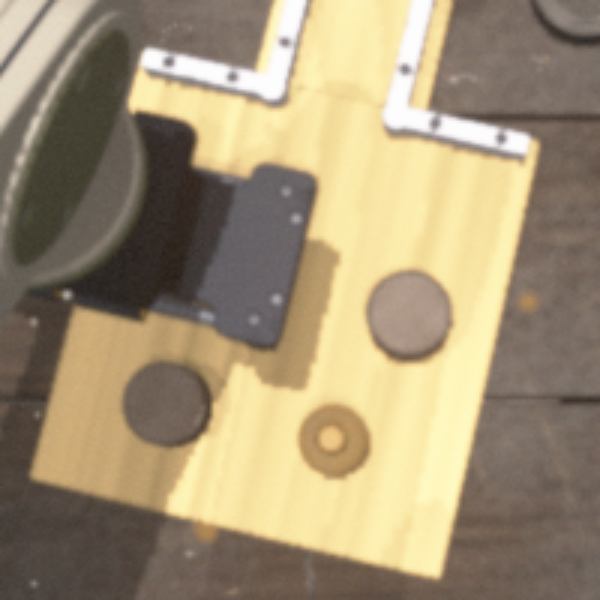

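The gripper covers disc 1, and the other discs and the knob weight haven't moved. I continue the sideways push, then back off, lift and look.

Request:
drive_tool([
  [0,-0.03,0,0,0,0],
  [0,-0.06,0,0,0,0],
  [0,-0.09,0,0,0,0],
  [0,-0.12,0,0,0,0],
  [0,-0.14,0,0,0,0],
])

```text
time: 3.48
ee_pos: [0.4914, -0.1951, 0.0239]
eef_rot: [0.119, 0.993, -0.0, 0.0]
ft_force: [0.0, -0.1, -0.5]
width: 0.0005
grip_force: 0.0
```

Request:
drive_tool([
  [0,-0.005,0,0,0,0],
  [0,-0.01,0,0,0,0],
  [0,0.03,0,0,0,0],
  [0,0.06,-0.1,0,0,0],
  [0,0.06,-0.22,0,0,0],
])

```text
time: 3.9
ee_pos: [0.4947, -0.1733, 0.0885]
eef_rot: [0.117, 0.993, 0.0, -0.003]
ft_force: [2.0, -0.5, 0.7]
width: 0.0004
grip_force: 0.0
```

Request:
drive_tool([
  [0,0.12,0,0,0,0],
  [0,0.24,0,0,0,0],
  [0,0.36,0,0,0,0],
  [0,0.48,0,0,0,0],
  [0,0.48,0,0,0,0],
])

```text
time: 4.32
ee_pos: [0.5313, -0.0272, 0.0898]
eef_rot: [0.113, 0.994, 0.001, 0.0]
ft_force: [-0.1, 1.4, 0.3]
width: 0.0008
grip_force: 0.0
```

```bash
python3 -c "
from h import *
where(); im=camera('top'); cv2.imwrite('pics/t2.png',im); finddiscs(im)"
```

```text
t 4.32 tcp board [-91.8 210.9] z 89.8 x-axis yaw deg vs -X 0.58 F [-0.1  1.4  0.3] w 0.8 tilt [0.0003 0.0029]
(246, 315) r 15.5 29 31 board z27: [-159.2   44.3]
(326, 285) r 15.1 28 30 board z27: [-89.7 -59.7]
(246, 267) r 16.2 31 31 board z27: [-91.  61.]
```

View pics/t2.png

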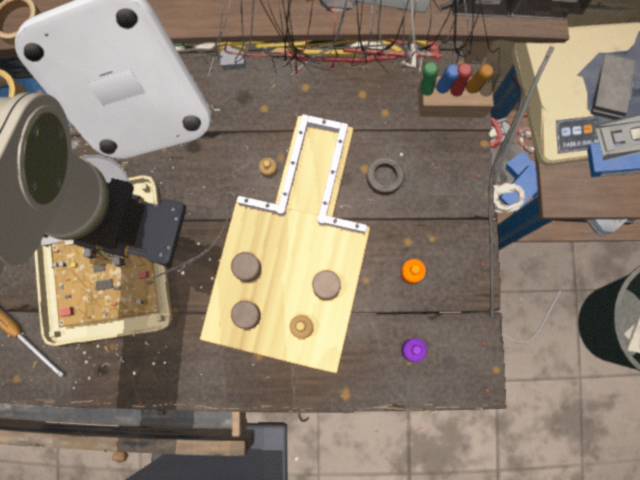

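Disc 1 is still at (246,267) although the fingers should have swept through it, so I check the reported TCP against the scene camera.

```bash
cat >> h.py <<'E'
def proj(name,p):
    c=get_calibration(name);K=np.array(c["K"]);q=rot(c).T@(np.array(p)-c["position"]);s=q[:2]/q[2];s=s*(1+c["k1"]*(s@s))
    return (K[:2,:2]@s+K[:2,2]).round(1)
E
python3 -c "
from h import *
s=read_state()
for n in('scene','top'):
    im=camera(n)
    for h in (0,.05,.1): print(n,proj(n,s['ee_pos']+[0,0,h]))
    u,v=proj(n,s['ee_pos']).astype(int)
    if n=='scene':
        cv2.drawMarker(im,(int(u),int(v)),(0,0,255),0,10); cv2.imwrite('pics/s2.png',im)
print(proj('scene',ray('top',(246,267),.027)))
"
```

```text
scene [238.3 141.6]
scene [236.8 114.3]
scene [235.2  85.8]
top [140.9 238.1]
top [129.3 231.7]
top [116.3 224.4]
[256.6 213.6]
```

View pics/s2.png

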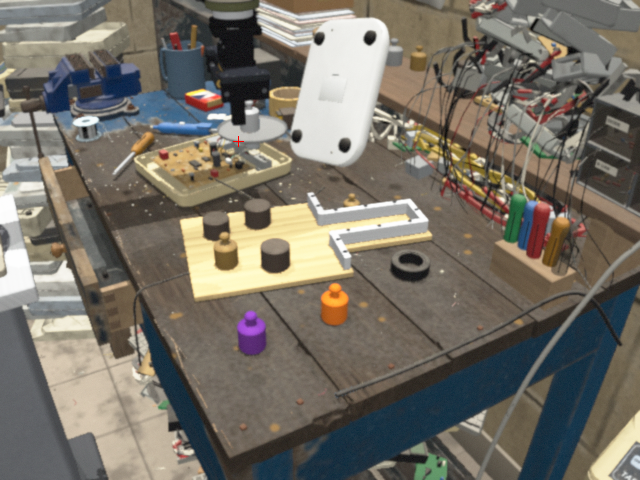

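The scene view shows the black fingertips ending near (238,125), while the reported TCP projects to (238,142). The real tips sit about 30 mm above the reported TCP, so they passed over the disc. I go back beside the board, lower, and measure the tips before pushing.

Request:
drive_tool([
  [0,-0.1,0,0,0,0],
  [0,-0.2,0,0,0,0],
  [0,-0.28,0,0,0,0],
  [0,-0.297,0.05,0,0,0],
  [0,-0.297,0.1,0,0,0],
])

```text
time: 4.88
ee_pos: [0.5085, -0.127, 0.0604]
eef_rot: [0.121, 0.993, -0.0, 0.001]
ft_force: [-0.2, 0.8, -1.1]
width: 0.0004
grip_force: 0.0
```

Request:
drive_tool([
  [0,0,0.06,0,0,0],
  [0,0,0.12,0,0,0],
  [0,0,0.16,0,0,0],
  [0,0,0.18,0,0,0],
  [0,0,0.18,0,0,0],
])

```text
time: 5.3
ee_pos: [0.508, -0.1234, 0.005]
eef_rot: [0.119, 0.993, -0.0, -0.001]
ft_force: [0.7, -0.0, 0.9]
width: 0.0006
grip_force: 0.0
```

```bash
python3 -c "
from h import *
where();s=read_state()
im=camera('scene')
for h in (0,.03,.06): print(proj('scene',s['ee_pos']+[0,0,h]))
u,v=proj('scene',s['ee_pos']).astype(int)
cv2.imwrite('pics/s3.png',cv2.resize(im[120:260,180:360],None,fx=4,fy=4))
"
```

```text
t 5.3 tcp board [-91.9 111.9] z 5.0 x-axis yaw deg vs -X -0.07 F [ 0.7 -0.   0.9] w 0.6 tilt [-0.002  -0.0003]
[250.6 210.6]
[249.7 194.7]
[248.9 178.3]
```

View pics/s3.png

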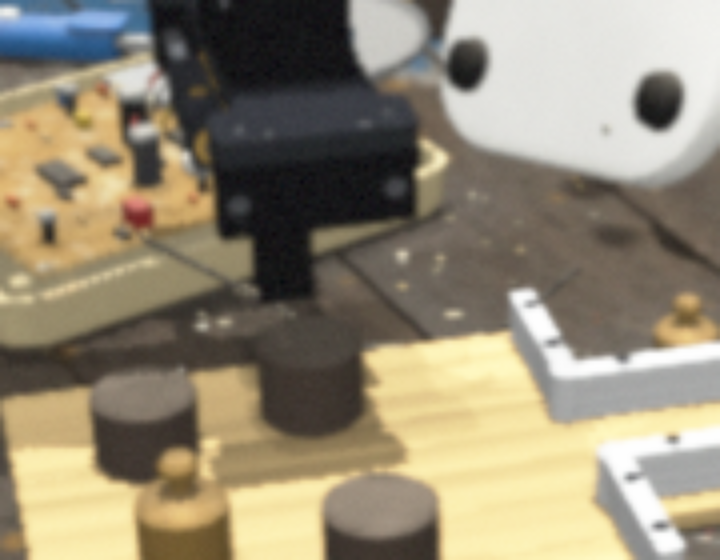

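```bash
python3 -c "
from h import *
s=read_state();c,sn=np.cos(YAW),np.sin(YAW);X=np.array([c,sn,0]);Y=np.array([-sn,c,0])
for yy in(-.095,-.0375,-.02):
  for h in (.05,.06,.07,.08): print(yy,h,[proj('scene',s['ee_pos']+[0,0,h]+Y*yy+X*k) for k in(-.0375,.0375)])
print('finger', [proj('scene',s['ee_pos']+[0,0,h]+Y*-.015+X*k) for k in(-.0095,.0095) for h in (.025,.03)])
"
```

```text
-0.095 0.05 [array([236.6, 214.7]), array([285.8, 208.1])]
-0.095 0.06 [array([236.2, 208.8]), array([285.6, 202.3])]
-0.095 0.07 [array([235.8, 202.8]), array([285.5, 196.4])]
-0.095 0.08 [array([235.4, 196.8]), array([285.4, 190.5])]
-0.0375 0.05 [array([230.4, 196.8]), array([277.2, 190.8])]
-0.0375 0.06 [array([230. , 191.1]), array([277.1, 185.2])]
-0.0375 0.07 [array([229.6, 185.4]), array([276.9, 179.5])]
-0.0375 0.08 [array([229.2, 179.6]), array([276.8, 173.8])]
-0.02 0.05 [array([228.6, 191.7]), array([274.8, 185.9])]
-0.02 0.06 [array([228.2, 186.1]), array([274.6, 180.3])]
-0.02 0.07 [array([227.8, 180.4]), array([274.5, 174.7])]
-0.02 0.08 [array([227.4, 174.7]), array([274.3, 169.1])]
finger [array([246.2, 201.8]), array([246.1, 199. ]), array([257.7, 200.3]), array([257.6, 197.6])]
```

```bash
python3 -c "
from h import *
c,sn=np.cos(YAW),np.sin(YAW);X=np.array([c,sn]);Y=np.array([-sn,c])
def bp(x,y,z): return np.r_[G+X*x/1000+Y*y/1000,z/1000]
# t1: tcp board (-90.8,80.7) z24.4 ; observed near-end mid (287.5,267.5), corners (295,239),(280,296)
for z in(110,130,150,170,190): print(z,[proj('top',bp(-90.8+k,80.7-95,z)) for k in(37.5,-37.5)])
"
```

```text
110 [array([298.8, 245.4]), array([285.4, 299.9])]
130 [array([298., 243.]), array([284.3, 298.8])]
150 [array([297.2, 240.5]), array([283.1, 297.7])]
170 [array([296.3, 237.8]), array([281.8, 296.6])]
190 [array([295.4, 235. ]), array([280.4, 295.4])]
```

The horizontal position checks out in the top view, so only z is off, by about +35 mm. I lower 20 mm and push.

Request:
drive_tool([
  [0,0,0.02,0,0,0],
  [0,0,0.04,0,0,0],
  [0,0,0.06,0,0,0],
  [0,0,0.067,0,0,0],
  [0,0,0.067,0,0,0],
])

```text
time: 5.77
ee_pos: [0.5085, -0.1226, -0.0148]
eef_rot: [0.118, 0.993, -0.0, -0.001]
ft_force: [-0.1, -0.5, 0.0]
width: 0.0002
grip_force: 0.0
```

Request:
drive_tool([
  [0,-0.02,0,0,0,0],
  [0,-0.045,0,0,0,0],
  [0,-0.07,0,0,0,0],
  [0,-0.095,0,0,0,0],
  [0,-0.12,0,0,0,0],
])

```text
time: 6.18
ee_pos: [0.5005, -0.1585, -0.014]
eef_rot: [0.118, 0.993, 0.0, 0.0]
ft_force: [-0.2, 1.7, 1.3]
width: 0.0002
grip_force: 1.1
```

```bash
python3 -c "
from h import *
where()
im=camera('scene');cv2.imwrite('pics/s4.png',cv2.resize(im[120:300,160:440],None,fx=2.8,fy=2.8))
"
```

```text
t 6.18 tcp board [-90.9  76. ] z -14.0 x-axis yaw deg vs -X -0.02 F [-0.2  1.7  1.3] w 0.2 tilt [0.0005 0.0003]
```

View pics/s4.png

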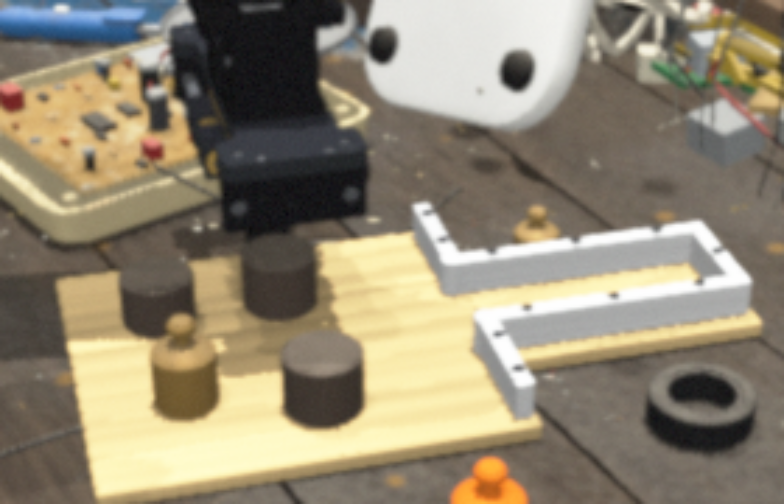

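The finger now touches disc 1 and pushes it. I finish this leg, then retreat and measure.

Request:
drive_tool([
  [0,-0.03,0,0,0,0],
  [0,-0.06,0,0,0,0],
  [0,-0.09,0,0,0,0],
  [0,-0.115,0,0,0,0],
  [0,-0.128,0,0,0,0],
])

```text
time: 6.65
ee_pos: [0.4911, -0.1965, -0.0141]
eef_rot: [0.119, 0.993, -0.0, 0.0]
ft_force: [0.6, 2.4, 1.8]
width: 0.0003
grip_force: 1.5
```

Request:
drive_tool([
  [0,-0.004,0,0,0,0],
  [0,-0.005,0,0,0,0],
  [0,0.03,0,0,0,0],
  [0,0.06,-0.1,0,0,0],
  [0,0.06,-0.22,0,0,0],
])

```text
time: 7.07
ee_pos: [0.4942, -0.1744, 0.0503]
eef_rot: [0.117, 0.993, -0.0, -0.003]
ft_force: [1.1, 1.0, 0.6]
width: 0.0004
grip_force: 0.0
```

Request:
drive_tool([
  [0.02,0.11,0,0,0,0],
  [0.04,0.22,0,0,0,0],
  [0.08,0.33,0,0,0,0],
  [0.12,0.44,0,0,0,0],
  [0.12,0.44,0,0,0,0],
])

```text
time: 7.48
ee_pos: [0.4911, -0.0325, 0.0515]
eef_rot: [0.114, 0.993, 0.001, -0.001]
ft_force: [0.5, 0.3, 0.2]
width: 0.0003
grip_force: 0.0
```

```bash
python3 -c "
from h import *
where(); im=camera('top'); cv2.imwrite('pics/t5.png',im); finddiscs(im)"
```

```text
t 7.48 tcp board [-129.6  196.2] z 51.5 x-axis yaw deg vs -X 0.5 F [0.5 0.3 0.2] w 0.3 tilt [-0.0009  0.0025]
(246, 315) r 15.5 29 31 board z27: [-159.2   44.3]
(326, 285) r 15.2 28 30 board z27: [-89.9 -59.7]
(283, 276) r 15.7 29 31 board z27: [-91.   5.]
```

Request:
drive_tool([
  [0.015,-0.12,0,0,0,0],
  [0.015,-0.25,0,0,0,0],
  [0.015,-0.38,0,0,0,0],
  [0.015,-0.5,0,0,0,0],
  [0.015,-0.58,0,0,0,0],
], claw=0.7)

```text
time: 7.95
ee_pos: [0.445, -0.2127, 0.052]
eef_rot: [0.12, 0.993, -0.001, 0.0]
ft_force: [0.4, 0.5, -0.3]
width: 0.0233
grip_force: 0.0
```

Request:
drive_tool([
  [0,-0.03,0,0,0,0],
  [0,-0.042,0,0,0,0],
  [0,-0.042,0.06,0,0,0],
  [0,-0.042,0.13,0,0,0],
  [0,-0.042,0.19,0,0,0],
])

```text
time: 8.37
ee_pos: [0.4441, -0.2196, -0.0062]
eef_rot: [0.117, 0.993, 0.0, 0.0]
ft_force: [0.1, 1.1, 0.1]
width: 0.0264
grip_force: 0.0
```

Request:
drive_tool([
  [0,0,0.02,0,0,0],
  [0,0,0.03,0,0,0],
  [0,0,0.03,0,0,0],
  [-0.02,0,0.03,0,0,0],
  [-0.04,0,0.03,0,0,0],
])

```text
time: 8.78
ee_pos: [0.4565, -0.2238, -0.0132]
eef_rot: [0.118, 0.993, 0.0, 0.001]
ft_force: [-3.0, 2.1, 0.9]
width: 0.026
grip_force: 1.8
```

```bash
python3 -c "
from h import *
where()"
```

```text
t 8.78 tcp board [-118.3    2.2] z -13.2 x-axis yaw deg vs -X 0.01 F [-3.   2.1  0.9] w 26.0 tilt [0.0017 0.0002]
```

Request:
drive_tool([
  [-0.03,-0.003,0,0,0,0],
  [-0.06,-0.005,0,0,0,0],
  [-0.09,-0.005,0,0,0,0],
  [-0.12,-0.005,0,0,0,0],
  [-0.15,-0.005,0,0,0,0],
])

```text
time: 9.2
ee_pos: [0.4994, -0.2364, -0.0142]
eef_rot: [0.118, 0.993, -0.0, -0.0]
ft_force: [-3.4, 0.1, 3.9]
width: 0.0262
grip_force: 2.4
```

Request:
drive_tool([
  [-0.03,0,0,0,0,0],
  [-0.06,0,0,0,0,0],
  [-0.09,0,0,0,0,0],
  [-0.12,0,0,0,0,0],
  [-0.15,0,0,0,0,0],
])

```text
time: 9.62
ee_pos: [0.5432, -0.2467, -0.0142]
eef_rot: [0.118, 0.993, 0.0, -0.0]
ft_force: [-4.1, 1.4, 3.6]
width: 0.0259
grip_force: 2.3
```

```bash
python3 -c "
from h import *
where()"
```

```text
t 9.62 tcp board [-28.6   0.3] z -14.2 x-axis yaw deg vs -X -0.0 F [-4.1  1.4  3.6] w 25.9 tilt [-0.      0.0001]
```

Request:
drive_tool([
  [0.03,0,0,0,0,0],
  [0.035,0,0,0,0,0],
  [0.035,0,0,0,0,0],
  [0.035,0,0,0,0,0],
  [0.035,0,0,0,0,0],
], claw=1)

```text
time: 10.03
ee_pos: [0.5322, -0.2438, -0.0141]
eef_rot: [0.118, 0.993, 0.0, 0.0]
ft_force: [-0.4, -0.2, 0.2]
width: 0.0034
grip_force: 0.0
```

Request:
drive_tool([
  [-0.02,0,0,0,0,0],
  [-0.05,0,0,0,0,0],
  [-0.08,0,0,0,0,0],
  [-0.105,0,0,0,0,0],
  [-0.12,0,0,0,0,0],
])

```text
time: 10.45
ee_pos: [0.5684, -0.2527, -0.0143]
eef_rot: [0.118, 0.993, -0.0, 0.0]
ft_force: [-2.7, 0.3, 2.6]
width: 0.0004
grip_force: 1.6
```

Request:
drive_tool([
  [0.03,0,0,0,0,0],
  [0.06,0,-0.08,0,0,0],
  [0.06,0,-0.18,0,0,0],
  [0.06,-0.09,-0.22,0,0,0],
  [0.06,-0.21,-0.22,0,0,0],
])

```text
time: 10.87
ee_pos: [0.5391, -0.3078, 0.0552]
eef_rot: [0.115, 0.993, 0.0, 0.003]
ft_force: [0.6, -0.1, 0.9]
width: 0.0008
grip_force: 0.0
```

Request:
drive_tool([
  [0.03,-0.1,0,0,0,0],
  [0.06,-0.22,0,0,0,0],
  [0.09,-0.34,0,0,0,0],
  [0.12,-0.42,0,0,0,0],
  [0.14,-0.42,0,0,0,0],
])

```text
time: 11.28
ee_pos: [0.4604, -0.4286, 0.0524]
eef_rot: [0.122, 0.993, -0.002, -0.0]
ft_force: [-1.0, -1.1, 0.5]
width: 0.0003
grip_force: 0.0
```

```bash
python3 -c "
from h import *
where(); im=camera('top'); cv2.imwrite('pics/t6.png',im); finddiscs(im)"
```

```text
t 11.28 tcp board [ -66.4 -196. ] z 52.4 x-axis yaw deg vs -X -0.43 F [-1.  -1.1  0.5] w 0.3 tilt [-0.0009 -0.0041]
(248, 314) r 18.2 36 32 board z27: [-157.2   41.1]
(300, 312) r 64.8 108 98 board z27: [-136.   -32.3]
(304, 200) r 17.6 31 34 board z27: [27.8  1.2]
```

Disc 1 is in the slot at (28,1). Disc 3, on the right, is next.

Request:
drive_tool([
  [0.04,0.08,0,0,0,0],
  [0.07,0.16,0,0,0,0],
  [0.092,0.23,0,0,0,0],
  [0.092,0.272,0,0,0,0],
  [0.092,0.272,0.04,0,0,0],
])

```text
time: 11.75
ee_pos: [0.4605, -0.3329, 0.0412]
eef_rot: [0.116, 0.993, 0.001, 0.002]
ft_force: [-0.0, 0.1, -0.2]
width: 0.0007
grip_force: 0.0
```

Request:
drive_tool([
  [0,0,0.06,0,0,0],
  [0,0,0.12,0,0,0],
  [0,0,0.17,0,0,0],
  [0,0,0.18,0,0,0],
  [0,0,0.18,0,0,0],
])

```text
time: 12.17
ee_pos: [0.4563, -0.3361, -0.0154]
eef_rot: [0.118, 0.993, 0.0, -0.001]
ft_force: [0.4, 0.3, 0.9]
width: 0.0005
grip_force: 0.0
```

```bash
python3 -c "
from h import *
where()"
```

```text
t 12.17 tcp board [ -92.1 -107. ] z -15.4 x-axis yaw deg vs -X 0.01 F [0.4 0.3 0.9] w 0.5 tilt [-0.002   0.0005]
```

Request:
drive_tool([
  [-0.003,0.025,0,0,0,0],
  [-0.005,0.05,0,0,0,0],
  [-0.005,0.075,0,0,0,0],
  [-0.005,0.1,0,0,0,0],
  [-0.005,0.125,0,0,0,0],
])

```text
time: 12.58
ee_pos: [0.4677, -0.2996, -0.0136]
eef_rot: [0.118, 0.993, -0.0, 0.001]
ft_force: [-1.2, -2.5, 2.1]
width: 0.0005
grip_force: 1.5
```

Request:
drive_tool([
  [0,0.03,0,0,0,0],
  [0,0.06,0,0,0,0],
  [0,0.09,0,0,0,0],
  [0,0.115,0,0,0,0],
  [0,0.127,0,0,0,0],
])

```text
time: 13.0
ee_pos: [0.4767, -0.262, -0.0139]
eef_rot: [0.118, 0.993, 0.0, 0.0]
ft_force: [-1.3, -5.9, 5.0]
width: 0.0009
grip_force: 2.8
```

Request:
drive_tool([
  [0,0,0,0,0,0],
  [0,-0.03,0,0,0,0],
  [0,-0.05,-0.06,0,0,0],
  [0,-0.05,-0.16,0,0,0],
  [0,-0.05,-0.22,0,0,0],
])

```text
time: 13.42
ee_pos: [0.4718, -0.2789, 0.0532]
eef_rot: [0.119, 0.993, 0.0, -0.0]
ft_force: [0.7, -0.5, -0.0]
width: 0.0007
grip_force: 0.0
```

Request:
drive_tool([
  [0,-0.1,0,0,0,0],
  [0,-0.22,0,0,0,0],
  [0,-0.34,0,0,0,0],
  [0,-0.44,0,0,0,0],
  [0,-0.48,0,0,0,0],
])

```text
time: 13.83
ee_pos: [0.4353, -0.4224, 0.0516]
eef_rot: [0.121, 0.993, -0.001, -0.001]
ft_force: [0.3, -0.2, -0.9]
width: 0.0003
grip_force: 0.0
```

```bash
python3 - <<'E'
from h import *
where(); im=camera('top'); cv2.imwrite('pics/t7.png',im); finddiscs(im)
d=cv2.absdiff(im,cv2.imread('pics/t6.png'));print(im[276,286],im[285,326])
cv2.imwrite('pics/t7c.png',cv2.resize(im[100:380,190:470],None,fx=2.1,fy=2.1))
E
```

```text
t 13.83 tcp board [ -92.3 -195.8] z 51.6 x-axis yaw deg vs -X -0.28 F [ 0.3 -0.2 -0.9] w 0.3 tilt [-0.0014 -0.0012]
(313, 332) r 41.4 69 61 board z27: [-159.9  -56.6]
(247, 314) r 17.2 34 31 board z27: [-158.2   42.2]
(286, 276) r 16.4 30 32 board z27: [-90.2   0.7]
(304, 200) r 17.6 31 32 board z27: [27.8  1.2]
[117 133 151] [134 192 225]
```

Disc 3 is on the axis at (-90,1). Next is the same forward push with the narrow cradle.

Request:
drive_tool([
  [0.03,0.12,0,0,0,0],
  [0.06,0.24,0,0,0,0],
  [0.09,0.36,0,0,0,0],
  [0.12,0.48,0,0,0,0],
  [0.135,0.58,0,0,0,0],
], claw=0.7)

```text
time: 14.3
ee_pos: [0.4392, -0.2357, 0.0511]
eef_rot: [0.118, 0.993, 0.001, -0.001]
ft_force: [1.1, -0.2, 1.0]
width: 0.0229
grip_force: 0.0
```

Request:
drive_tool([
  [0,0.035,0,0,0,0],
  [0,0.055,0,0,0,0],
  [0,0.055,0.02,0,0,0],
  [0,0.055,0.09,0,0,0],
  [0,0.055,0.16,0,0,0],
])

```text
time: 14.72
ee_pos: [0.4444, -0.2244, 0.0034]
eef_rot: [0.119, 0.993, -0.0, 0.001]
ft_force: [-0.6, 1.5, 0.2]
width: 0.0259
grip_force: 0.0
```

Request:
drive_tool([
  [0,0,0.04,0,0,0],
  [0,0,0.06,0,0,0],
  [0,0,0.06,0,0,0],
  [-0.02,0,0.06,0,0,0],
  [-0.04,0,0.06,0,0,0],
])

```text
time: 15.13
ee_pos: [0.4567, -0.2265, -0.0133]
eef_rot: [0.119, 0.993, 0.0, 0.001]
ft_force: [-0.1, -0.1, 0.9]
width: 0.0262
grip_force: 0.0
```

```bash
python3 -c "
from h import *
where()"
```

```text
t 15.13 tcp board [-117.5   -0.4] z -13.3 x-axis yaw deg vs -X -0.04 F [-0.1 -0.1  0.9] w 26.2 tilt [ 0.0014 -0.0001]
```

Request:
drive_tool([
  [-0.03,0,0,0,0,0],
  [-0.06,0.002,0,0,0,0],
  [-0.09,0.002,0,0,0,0],
  [-0.12,0.002,0,0,0,0],
  [-0.15,0.002,0,0,0,0],
])

```text
time: 15.55
ee_pos: [0.5005, -0.236, -0.0141]
eef_rot: [0.118, 0.993, 0.0, -0.0]
ft_force: [-2.9, 1.2, 4.0]
width: 0.0259
grip_force: 2.3
```

Request:
drive_tool([
  [-0.03,0,0,0,0,0],
  [-0.06,0,0,0,0,0],
  [-0.09,0,0,0,0,0],
  [-0.12,0,0,0,0,0],
  [-0.145,0,0,0,0,0],
])

```text
time: 15.97
ee_pos: [0.5423, -0.2462, -0.0143]
eef_rot: [0.118, 0.993, 0.0, -0.0]
ft_force: [-6.3, 1.5, 5.6]
width: 0.0262
grip_force: 3.7
```

Request:
drive_tool([
  [0.03,0,0,0,0,0],
  [0.035,0,0,0,0,0],
  [0.035,0,0,0,0,0],
  [0.035,0,0,0,0,0],
  [0.035,0,0,0,0,0],
], claw=1)

```text
time: 16.38
ee_pos: [0.5317, -0.2434, -0.014]
eef_rot: [0.118, 0.993, 0.0, 0.0]
ft_force: [-0.1, -0.1, -0.4]
width: 0.0032
grip_force: 0.0
```

Request:
drive_tool([
  [-0.02,0,0,0,0,0],
  [-0.05,0,0,0,0,0],
  [-0.08,0,0,0,0,0],
  [-0.105,0,0,0,0,0],
  [-0.12,0,0,0,0,0],
])

```text
time: 16.8
ee_pos: [0.5677, -0.2522, -0.0144]
eef_rot: [0.118, 0.993, -0.0, -0.0]
ft_force: [-4.5, 0.7, 3.4]
width: 0.0005
grip_force: 2.8
```

```bash
python3 -c "
from h import *
where()"
```

```text
t 16.8 tcp board [-3.6  0.7] z -14.4 x-axis yaw deg vs -X 0.02 F [-4.5  0.7  3.4] w 0.5 tilt [-0.0003 -0.0001]
```

Request:
drive_tool([
  [0.03,0,0,0,0,0],
  [0.06,0,-0.06,0,0,0],
  [0.06,0,-0.16,0,0,0],
  [0.06,0,-0.22,0,0,0],
  [0.16,0.03,-0.22,0,0,0],
], claw=0.7)

```text
time: 17.22
ee_pos: [0.5285, -0.2353, 0.0566]
eef_rot: [0.118, 0.993, -0.002, 0.005]
ft_force: [-0.1, 0.1, 0.8]
width: 0.0232
grip_force: 0.0
```

Request:
drive_tool([
  [0.12,0.03,0,0,0,0],
  [0.24,0.06,0,0,0,0],
  [0.35,0.09,0,0,0,0],
  [0.45,0.114,0,0,0,0],
  [0.5,0.114,0,0,0,0],
])

```text
time: 17.63
ee_pos: [0.3826, -0.1619, 0.0515]
eef_rot: [0.118, 0.993, 0.001, 0.0]
ft_force: [0.4, -0.1, -0.6]
width: 0.0262
grip_force: 0.0
```

Request:
drive_tool([
  [0,0,0,0,0,0],
  [0,0,0,0,0,0],
  [0,0,0.05,0,0,0],
  [0,0,0.1,0,0,0],
  [0,0,0.12,0,0,0],
])

```text
time: 18.05
ee_pos: [0.3851, -0.1641, 0.0149]
eef_rot: [0.118, 0.993, -0.001, -0.0]
ft_force: [-0.3, -0.2, 0.1]
width: 0.0261
grip_force: 0.0
```

```bash
python3 - <<'E'
from h import *
where(); im=camera('top'); cv2.imwrite('pics/t8.png',im); finddiscs(im); print(read_state()['joint_positions'].round(2))
E
```

```text
t 18.05 tcp board [-201.7   43.4] z 14.9 x-axis yaw deg vs -X -0.02 F [-0.3 -0.2  0.1] w 26.1 tilt [-0.0002 -0.0012]
(259, 331) r 52.5 94 58 board z27: [-177.4   19.7]
(308, 186) r 29.6 35 58 board z27: [49.4  1. ]
[-0.44  0.06  0.76  2.2  -0.05  0.89  1.69]
```

Request:
drive_tool([
  [0,0,0.04,0,0,0],
  [0,0,0.08,0,0,0],
  [0,0,0.097,0,0,0],
  [-0.01,0,0.097,0,0,0],
  [-0.03,0,0.097,0,0,0],
])

```text
time: 18.52
ee_pos: [0.3933, -0.166, -0.0129]
eef_rot: [0.118, 0.993, -0.0, -0.0]
ft_force: [-0.0, -0.1, 0.6]
width: 0.0259
grip_force: 0.0
```

Request:
drive_tool([
  [-0.03,0,0,0,0,0],
  [-0.06,0,0,0,0,0],
  [-0.09,0,0,0,0,0],
  [-0.12,0,0,0,0,0],
  [-0.15,0,0,0,0,0],
])

```text
time: 18.93
ee_pos: [0.4377, -0.1765, -0.0132]
eef_rot: [0.118, 0.993, 0.0, -0.0]
ft_force: [-3.4, 0.4, 3.1]
width: 0.026
grip_force: 1.8
```

Request:
drive_tool([
  [-0.03,0,0,0,0,0],
  [-0.06,0,0,0,0,0],
  [-0.09,0,0,0,0,0],
  [-0.11,0,0,0,0,0],
  [-0.12,0,0,0,0,0],
])

```text
time: 19.35
ee_pos: [0.4728, -0.185, -0.0133]
eef_rot: [0.118, 0.993, -0.0, 0.0]
ft_force: [-1.9, 0.5, 1.6]
width: 0.0264
grip_force: 1.6
```

Request:
drive_tool([
  [0.02,0,0,0,0,0],
  [0.05,0,-0.03,0,0,0],
  [0.05,0,-0.13,0,0,0],
  [0.05,0,-0.22,0,0,0],
  [0.05,0.1,-0.22,0,0,0],
], claw=1)

```text
time: 19.77
ee_pos: [0.4651, -0.1575, 0.0571]
eef_rot: [0.122, 0.993, -0.001, 0.003]
ft_force: [0.8, -0.8, -0.4]
width: 0.0033
grip_force: 0.0
```

Request:
drive_tool([
  [0,0.1,0,0,0,0],
  [0,0.2,0,0,0,0],
  [0,0.3,0,0,0,0],
  [0,0.38,0,0,0,0],
  [0,0.4,0,0,0,0],
])

```text
time: 20.18
ee_pos: [0.4928, -0.0309, 0.0527]
eef_rot: [0.116, 0.993, 0.001, 0.0]
ft_force: [-0.3, 1.5, -0.6]
width: 0.0001
grip_force: 0.0
```

```bash
python3 - <<'E'
from h import *
where(); im=camera('top'); cv2.imwrite('pics/t9.png',im); finddiscs(im)
E
```

```text
t 20.18 tcp board [-128.3  198.2] z 52.7 x-axis yaw deg vs -X 0.28 F [-0.3  1.5 -0.6] w 0.1 tilt [0.0008 0.0015]
(259, 267) r 15.7 29 30 board z27: [-86.1  42.8]
(308, 186) r 29.6 35 58 board z27: [49.4  1. ]
```

Request:
drive_tool([
  [-0.04,-0.1,0,0,0,0],
  [-0.08,-0.2,0,0,0,0],
  [-0.12,-0.29,0,0,0,0],
  [-0.132,-0.337,0,0,0,0],
  [-0.132,-0.337,0.01,0,0,0],
])

```text
time: 20.65
ee_pos: [0.5062, -0.1487, 0.0503]
eef_rot: [0.122, 0.993, -0.001, 0.001]
ft_force: [-1.2, -0.5, 0.0]
width: 0.0004
grip_force: 0.0
```

Request:
drive_tool([
  [0,0,0.06,0,0,0],
  [0,0,0.12,0,0,0],
  [0,0,0.18,0,0,0],
  [0,0,0.21,0,0,0],
  [0,0,0.21,0,0,0],
])

```text
time: 21.07
ee_pos: [0.5052, -0.1428, -0.015]
eef_rot: [0.118, 0.993, -0.0, -0.002]
ft_force: [-0.0, 0.6, -0.1]
width: 0.0006
grip_force: 0.0
```

```bash
python3 -c "
from h import *
where()"
```

```text
t 21.07 tcp board [-90.   92.3] z -15.0 x-axis yaw deg vs -X -0.03 F [-0.   0.6 -0.1] w 0.6 tilt [-0.0033  0.0001]
```

Request:
drive_tool([
  [-0.012,-0.01,0,0,0,0],
  [-0.012,-0.03,0,0,0,0],
  [-0.012,-0.055,0,0,0,0],
  [-0.012,-0.08,0,0,0,0],
  [-0.012,-0.105,0,0,0,0],
])

```text
time: 21.48
ee_pos: [0.5036, -0.1752, -0.0126]
eef_rot: [0.118, 0.993, 0.0, 0.001]
ft_force: [0.6, 1.2, 1.8]
width: 0.0005
grip_force: 1.1
```

Request:
drive_tool([
  [0,-0.025,0,0,0,0],
  [0,-0.05,0,0,0,0],
  [0,-0.075,0,0,0,0],
  [0,-0.09,0,0,0,0],
  [0,-0.097,0,0,0,0],
])

```text
time: 21.9
ee_pos: [0.4961, -0.2037, -0.0133]
eef_rot: [0.119, 0.993, -0.0, -0.0]
ft_force: [1.2, 2.8, 1.9]
width: 0.0006
grip_force: 1.2
```

Request:
drive_tool([
  [0,0,0,0,0,0],
  [0,0.03,0,0,0,0],
  [0,0.05,-0.06,0,0,0],
  [0,0.05,-0.16,0,0,0],
  [0,0.05,-0.22,0,0,0],
])

```text
time: 22.32
ee_pos: [0.5005, -0.1872, 0.0543]
eef_rot: [0.118, 0.993, -0.0, 0.0]
ft_force: [0.8, 0.0, 1.2]
width: 0.0001
grip_force: 0.0
```

Request:
drive_tool([
  [0,0.1,0,0,0,0],
  [0,0.22,0,0,0,0],
  [0,0.34,0,0,0,0],
  [0,0.44,0,0,0,0],
  [0,0.48,0,0,0,0],
])

```text
time: 22.73
ee_pos: [0.5345, -0.0419, 0.0525]
eef_rot: [0.115, 0.993, 0.001, -0.0]
ft_force: [-0.5, 0.9, -0.1]
width: 0.0002
grip_force: 0.0
```

```bash
python3 - <<'E'
from h import *
where(); im=camera('top'); cv2.imwrite('pics/t10.png',im); finddiscs(im)
E
```

```text
t 22.73 tcp board [-85.2 197.3] z 52.5 x-axis yaw deg vs -X 0.35 F [-0.5  0.9 -0.1] w 0.2 tilt [-0.0001  0.0016]
(286, 274) r 15.0 28 29 board z27: [-86.9   1.2]
(308, 186) r 29.5 35 58 board z27: [49.2  1.8]
```

Request:
drive_tool([
  [0.03,-0.12,0,0,0,0],
  [0.06,-0.24,0,0,0,0],
  [0.09,-0.36,0,0,0,0],
  [0.12,-0.48,0,0,0,0],
  [0.142,-0.58,0,0,0,0],
], claw=0.7)

```text
time: 23.2
ee_pos: [0.4496, -0.2095, 0.0527]
eef_rot: [0.119, 0.993, -0.0, -0.0]
ft_force: [-0.3, -0.3, -0.3]
width: 0.0229
grip_force: 0.0
```

Request:
drive_tool([
  [0,-0.035,0,0,0,0],
  [0,-0.054,0,0,0,0],
  [0,-0.054,0.02,0,0,0],
  [0,-0.054,0.09,0,0,0],
  [0,-0.054,0.16,0,0,0],
])

```text
time: 23.62
ee_pos: [0.4491, -0.2216, 0.0041]
eef_rot: [0.117, 0.993, 0.0, 0.001]
ft_force: [0.2, 0.4, 0.5]
width: 0.0263
grip_force: 0.0
```

Request:
drive_tool([
  [0,0,0.04,0,0,0],
  [0,0,0.06,0,0,0],
  [0,0,0.06,0,0,0],
  [-0.02,0,0.06,0,0,0],
  [-0.04,0,0.06,0,0,0],
])

```text
time: 24.03
ee_pos: [0.4606, -0.2259, -0.0124]
eef_rot: [0.118, 0.993, 0.0, 0.001]
ft_force: [1.2, -0.2, 0.6]
width: 0.0261
grip_force: 0.0
```

```bash
python3 -c "
from h import *
where()"
```

```text
t 24.03 tcp board [-113.8    1.1] z -12.4 x-axis yaw deg vs -X 0.01 F [ 1.2 -0.2  0.6] w 26.1 tilt [0.0015 0.    ]
```

Request:
drive_tool([
  [-0.03,0,0,0,0,0],
  [-0.06,0,0,0,0,0],
  [-0.09,0,0,0,0,0],
  [-0.12,0,0,0,0,0],
  [-0.15,0,0,0,0,0],
])

```text
time: 24.45
ee_pos: [0.5041, -0.2367, -0.0132]
eef_rot: [0.118, 0.993, 0.0, -0.0]
ft_force: [-3.4, 1.2, 3.2]
width: 0.0263
grip_force: 1.9
```

Request:
drive_tool([
  [-0.03,0,0,0,0,0],
  [-0.06,0,0,0,0,0],
  [-0.09,0,0,0,0,0],
  [-0.115,0,0,0,0,0],
  [-0.135,0,0,0,0,0],
])

```text
time: 24.87
ee_pos: [0.5422, -0.246, -0.0136]
eef_rot: [0.118, 0.993, 0.0, -0.001]
ft_force: [-8.1, 2.1, 6.6]
width: 0.0262
grip_force: 4.7
```

Request:
drive_tool([
  [0.03,0,0,0,0,0],
  [0.035,0,0,0,0,0],
  [0.035,0,0,0,0,0],
  [0.035,0,0,0,0,0],
  [0.035,0,0,0,0,0],
], claw=1)

```text
time: 25.28
ee_pos: [0.5325, -0.2433, -0.0131]
eef_rot: [0.118, 0.993, 0.0, 0.0]
ft_force: [0.8, 0.5, -0.4]
width: 0.0031
grip_force: 0.0
```

Request:
drive_tool([
  [-0.02,0,0,0,0,0],
  [-0.05,0,0,0,0,0],
  [-0.08,0,0,0,0,0],
  [-0.105,0,0,0,0,0],
  [-0.12,0,0,0,0,0],
])

```text
time: 25.7
ee_pos: [0.567, -0.2519, -0.0136]
eef_rot: [0.118, 0.993, 0.0, -0.001]
ft_force: [-8.0, 1.4, 4.8]
width: 0.0006
grip_force: 4.2
```

```bash
python3 -c "
from h import *
where()"
```

```text
t 25.7 tcp board [-4.3  0.9] z -13.6 x-axis yaw deg vs -X 0.0 F [-8.   1.4  4.8] w 0.6 tilt [-0.0022  0.0008]
```

Request:
drive_tool([
  [-0.006,0,0,0,0,0],
  [-0.01,0,0,0,0,0],
  [-0.01,0,0,0,0,0],
  [0.02,0,0,0,0,0],
  [0.05,0,0,0,0,0],
])

```text
time: 26.12
ee_pos: [0.5531, -0.2485, -0.0134]
eef_rot: [0.118, 0.993, -0.0, 0.0]
ft_force: [-1.2, 0.5, -0.4]
width: 0.0004
grip_force: 0.0
```

Request:
drive_tool([
  [0,0,-0.08,0,0,0],
  [0,0,-0.18,0,0,0],
  [0,0,-0.28,0,0,0],
  [0.05,0.08,-0.3,0,0,0],
  [0.1,0.18,-0.3,0,0,0],
])

```text
time: 26.53
ee_pos: [0.537, -0.1916, 0.0794]
eef_rot: [0.121, 0.993, -0.001, 0.002]
ft_force: [0.7, -0.1, 0.5]
width: 0.0005
grip_force: 0.0
```

Request:
drive_tool([
  [0.03,0.12,0,0,0,0],
  [0.06,0.24,0,0,0,0],
  [0.09,0.36,0,0,0,0],
  [0.1,0.46,0,0,0,0],
  [0.1,0.5,0,0,0,0],
])

```text
time: 26.95
ee_pos: [0.5426, -0.0303, 0.0768]
eef_rot: [0.115, 0.993, 0.001, 0.0]
ft_force: [0.9, 0.4, -0.2]
width: 0.0004
grip_force: 0.0
```

```bash
python3 - <<'E'
from h import *
where(); im=camera('top'); cv2.imwrite('pics/t11.png',im); finddiscs(im)
a=np.hstack([im[100:380,190:440],camera('scene')[180:460,180:440]]);cv2.imwrite('pics/fin.png',cv2.resize(a,None,fx=1.55,fy=1.55,interpolation=cv2.INTER_CUBIC))
E
```

```text
t 26.95 tcp board [-80.1 210.5] z 76.8 x-axis yaw deg vs -X 0.32 F [ 0.9  0.4 -0.2] w 0.4 tilt [0.0004 0.0024]
(312, 174) r 42.1 40 82 board z27: [70.4  0.7]
```

View pics/fin.png

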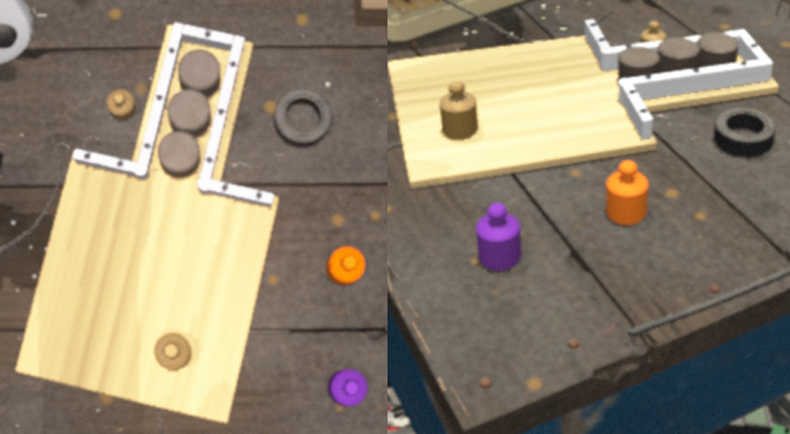

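The final view shows all three discs in a row inside the slot: row centre 70 mm past the gate, last disc about 29 mm (21 mm needed). The knob weight is still at (301,327), and the brass weight and tape look undisturbed.

```bash
python3 -c "
from bench import *
print(close_job())"
```

```text
the job is handed in; nothing more can be done
None
```

All three plain discs stand in a row inside the slot, the knob weight, brass weight and tape roll are where they were, and the job was handed in at about 27 s of the 72 s allowed.

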